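Release the key left latched on the press console

ROBOT

A 6-joint arm with a two-finger parallel gripper is mounted at the origin on the work surface. World frame = base frame: x ahead of the robot, y to its left, z up, the work surface at z = 0. Lengths are in mm, angles in rad, forces in N, time in s.
With the tool pointing down it reaches from about 300 to 775 mm from the base axis. Payload 14.6 kg.
Tool frame: the origin (TCP) lies between the finger pads; the fingertips stand 8 mm ahead of it and the grasp point (between the pads) lies 11 mm behind it; z points along the fingers, y is the direction in which the jaws open and shut (so a half turn about z gives the same grasp; the last joint's range is limited). The gripper opens to 94 mm and grips with 3 to 60 N. Pads are 16 mm wide; open, the fingers measure 119 mm over their backs; the gripper's body (75 mm by 177 mm) begins 78 mm behind the grasp point.
Start: joints at [1.091, 0.3, 1.521, -0, 1.321, -0.067], TCP at [220.643, 503.792, 213.446] pointing down, gripper open.
Joint ranges: [-3.03, 3.03], [-0.79, 2.21], [0.23, 2.52], [-1.04, 4.18], [0, 3.07], [-2.55, 2.55]. Speed limits (rad/s): [2.22, 2.22, 2.57, 3.14, 3.14, 3.14].

INTERFACE

Orientations are given as [roll, pitch, yaw] about the fixed x, y, z axes, in that order (R = Rz(yaw) Ry(pitch) Rx(roll)).
In Python, from cell import manip gives the robot as it stands. The module is installed in compiled form; this text tells all that it offers.
- The arm moves only by the tool send_rows, never from a script. Its argument "series" is a list that holds one entry, the list of rows, each a list of 5 numbers: the opening, from 0 (shut) to 1 (fully open), then the shift along the tool's x, y, z in mm, then the turn about the tool's z in degrees. In form: [[[gripper, dx, dy, dz, roll], ...]]. A call has 1 to 10 rows; each row is the pose to reach, as a shift and turn from the pose commanded when the call began, along the tool's axes at that moment; what a row does not reach only later rows make up. A row lasts 1/10 s, in which the tool goes at most 50 mm and 8.59 degrees, less where a joint would pass 70% of its speed; a pose out of reach is approached as far as the arm can. A call with a gripper value outside its range is refused whole. The fingers move at their own pace and stop on an object; "newtons" is the grip in N (left out, the last holds). Time passes only in rows, so rows that repeat a pose let the fingers close. It gives the time, the measured TCP pose, the force and the opening at its end, in the units of the state.
- manip.read_state(): the state, without advancing time (a new reading comes with each control period).
- manip.camera(name): name is "scene" or "top" or "wrist"; returns a dict with "img" (384x512x3 uint8, red, green, blue), "vfov" (degrees; the focal length in pixels is half the picture's height over the tangent of half this angle, whatever the lens; pixels are square), "cx", "cy" (the principal point, pixels), "pose" (4x4, takes a point from camera to world coordinates); the wrist camera has in their place "T_tool_cam" (4x4, takes a point from camera to tool coordinates, whose origin is the TCP and whose axes are the flange's). Camera axes: x right, y down, z forward; pixel columns grow to the right and rows downward; lengths in mm; the calibration is good to about 2 mm. A picture is of the moment at which its call begins: read the wrist's pose just before it. There is no depth.
- manip.sign_off(): hands the job in, once; it reports no verdict.
Trained networks look in a picture, given as the dict that the camera call returned (one of the last four; its "shot" number tells which), for a name from the list of things; names that differ only in an ending like _2 or _b are one class to them, and where a whole thing is asked for, a point or a joint stands for the part that bears it (a point fixed in the world has none). Each returns a list of dicts, best first, with "conf" (0 to 1); they miss things now and then, are a little off and sometimes report something else, mostly with a low value. They report only what shows in the picture. A call takes as long as a camera call.
- manip.find_in(target, picture): "rect" ([left, top, width, height] in pixels, round what is visible of it).
- manip.silhouettes(target, picture): "pixels" (384x512 bool, what is visible of it) and "rect" ([left, top, width, height] in pixels, round what is visible of it).
The state is a dict: "clock": time; "joints": joint angles; "qd": joint speeds; "effort": joint torques, N m; "eef_pos": TCP position; "eef_rot": TCP orientation; "wrist_force": force on the tool from outside, world axes, zero at the start; "moment": the same for the moment, N m; "finger_gap": finger opening in mm.
Only numpy, scipy, OpenCV 4.12 (cv2) and the standard library are available. Lean on these libraries where they do the work, as an engineer would, in place of code of your own. Each camera call takes 0.05 s, during which the arm holds its last target. There are 200 camera calls.

TASK

One of the four identical green keys on the grey press console has been left latched down. Find out which one - a light tap tells, but must not push any of the raised keys in - then press that key fully home and let go, so that it unlatches and springs up level with the other three. Leave the red emergency stop and the loose parts around the console as they are.

Things in the scene. Friction and masses are not known exactly. Their poses are not given: they have to be found in the camera images.
- console: grey steel control console fixed to the table, 150 mm (x) by 400 mm (y) by 70 mm high; origin at the centre of its underside, z up, y along the key row. Its four keys face up from the flat top in a row 20 mm to -x of the middle, at 60 mm pitch; each is 29 mm square in a black bezel 38 mm square and 6 mm high. No lamp shows which key is latched; that changes from run to run.
- key_place1 (a point): centre of the top of the first (farthest to +y) key as it stands when raised (a point fixed to the console: it does not show whether this key is latched). A raised key's top stands 18 mm above the console's top.
- key_place2 (a point): centre of the top of the second key as it stands when raised (a point fixed to the console: it does not show whether this key is latched). A raised key begins to give at 3 N, then 0.6 N per mm, and springs back; push none in by 6.5 mm or more.
- key_place3 (a point): centre of the top of the third key as it stands when raised (a point fixed to the console: it does not show whether this key is latched). The latched key stands 5.5 mm below this level and hardly gives below about 6 N.
- key_place4 (a point): centre of the top of the fourth (nearest the stop) key as it stands when raised (a point fixed to the console: it does not show whether this key is latched). Every key bottoms 9 mm below this level, at about 8.5 N. The latched key, pushed to the bottom (at least 2.5 mm below where it stands) and let go, springs up.
- estop_top (a point): centre of the top of the red emergency-stop mushroom, 40 mm across, on a yellow ring; it stands 42 mm above the console's top, 95 mm to -y of the fourth key in the same row. Leave it alone.
- estop (a joint): how far the emergency stop is pushed in, m: 0 out (as it is and stays), 0.006 fully in, about 10 N to start.
- collar_mid (a point): centre of a loose aluminium shaft collar, a ring 40 mm across and 15 mm high, lying on the console's top beyond (+x of) the key row. Leave it.
- damper_mid (a point): middle, half-way up, of a loose black threaded shock absorber standing upright on the table behind the console: 22 mm across (32 mm at its nut), 88 mm tall. Leave it.
- spanner_mid (a point): middle of a loose steel spanner, 160 mm long, lying flat on the table past the emergency-stop end of the console. Leave it.
- bin_mid (a point): centre, half-way up, of a loose blue bin of cap screws, 90 by 120 by 45 mm high, on the table behind the console. Leave it.

How it is judged:
By the outcome, as a careful person would: the job done as asked, in the order asked, and still so for the second after the job is handed in, with the robot touching nothing.
It also fails if it takes over 45 s, if anything falls off the work surface, if the arm or the gripper's body presses on something with over 40 N, if the wrist force passes 120 N, or if a joint passes its speed limit or range.

## Working session

There is one attempt and no reset: what is moved stays moved. The work goes in short steps, Python scripts to look and compute and a tool call to move; the robot and the scene stay as the last step left them, time stands still between calls to the robot, and variables do not carry over. Pictures are saved under pics/ and viewed, about 8 in all and at most 12, crops included, and the job is handed in when it is done.

Besides the shell and the picture viewer there is one more tool, called after "Call:" as name(argument=value, ...), one argument or row to a line, values as JSON. send_rows: Moves the arm, as the interface text tells. Its arguments: {"type":"object","properties":{"series":{"type":"array"},"newtons":{"type":"number"}},"required":["series"]}

```bash
mkdir -p pics; cat > h.py <<'E'
import numpy as np, cv2
from cell import manip
def save(p,n): cv2.imwrite(f'pics/{n}.png',cv2.cvtColor(p['img'],cv2.COLOR_RGB2BGR))
def f(p): return p['img'].shape[0]/2/np.tan(np.radians(p['vfov'])/2)
def ray(p,u,v,T=None):
    T=p['pose'] if T is None else T
    d=T[:3,:3]@np.array([(u-p['cx'])/f(p),(v-p['cy'])/f(p),1]); return T[:3,3],d
def atz(p,u,v,z,T=None):
    o,d=ray(p,u,v,T); return o+d*(z-o[2])/d[2]
def proj(p,X,T=None):
    T=p['pose'] if T is None else T
    c=T[:3,:3].T@(np.asarray(X)-T[:3,3]); return p['cx']+f(p)*c[0]/c[2],p['cy']+f(p)*c[1]/c[2]
E
python3 - <<'E'
from h import *
np.set_printoptions(precision=3,suppress=True)
print(manip.read_state())
for n in ['top','scene']:
    p=manip.camera(n); save(p,n+'0'); print(n,p['vfov'],p['pose'],{k for k in p})
    for t in ['key_place1','estop_top','console','collar_mid']:
        r=manip.find_in(t,p); print(t,[(np.round(x['rect'],1),round(x['conf'],2)) for x in r[:5]])
a=[cv2.imread(f'pics/{n}0.png') for n in ['top','scene']]
E
```

```text
{'clock': 0.0, 'joints': array([ 1.091,  0.3  ,  1.522, -0.   ,  1.321, -0.067]), 'qd': array([-0.002,  0.   ,  0.001,  0.001, -0.001, -0.   ]), 'effort': array([ -0.001, -53.18 , -35.273,   0.071,   0.024,  -0.   ]), 'eef_pos': array([220.541, 503.575, 212.887]), 'eef_rot': array([-3.14 , -0.   ,  2.729]), 'wrist_force': array([0.269, 0.195, 0.588]), 'moment': array([0.033, 0.038, 0.029]), 'finger_gap': 93.97946949646678}
top 44.190334708775275 [[   0.024   -0.996    0.082  513.621]
 [  -1.      -0.024    0.003   -5.66 ]
 [  -0.001   -0.082   -0.997 1223.347]
 [   0.       0.       0.       1.   ]] {'vfov', 'pose', 'cx', 'shot', 'cy', 'img'}
key_place1 [(array([127.9, 167.3, 171.8,  83.3]), 0.74)]
estop_top [(array([129.2, 171. , 166.6,  77.1]), 0.82)]
console [(array([129.5, 169.9, 165.9,  79.7]), 0.84)]
collar_mid [(array([203.3, 182. ,  17. ,  16.9]), 0.48)]
scene 56.28484667878907 [[  -0.657    0.46    -0.598 1088.589]
 [   0.754    0.406   -0.516  369.991]
 [   0.005   -0.79    -0.614  545.602]
 [   0.       0.       0.       1.   ]] {'vfov', 'pose', 'cx', 'shot', 'cy', 'img'}
key_place1 [(array([233.6, 154.9, 202.9, 128.7]), 0.86)]
estop_top [(array([232. , 155.7, 205.3, 127.5]), 0.62)]
console [(array([237.5, 151.5, 198.8, 134.9]), 0.56)]
collar_mid [(array([309.4, 200.9,  17.3,  17.1]), 0.85)]
```

View pics/top0.png

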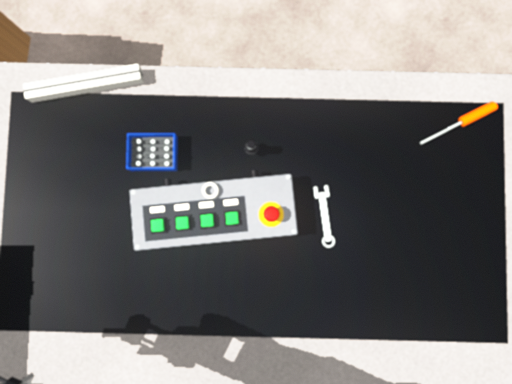

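View pics/scene0.png

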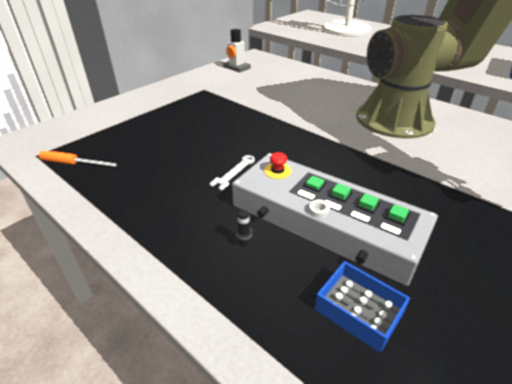

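The top view shows green keys at about (157,225), (182,223), (207,220) and (232,218), the stop at (271,214) and the collar at (210,190). The scene view matches. Next I'll fit the key row from the green blobs in both views.

```bash
cat > k.py <<'E'
from h import *
def greens(p):
    h=cv2.cvtColor(p['img'],cv2.COLOR_RGB2HSV); m=cv2.inRange(h,(50,120,60),(80,255,255))
    n,l,s,c=cv2.connectedComponentsWithStats(m); return [(c[i],s[i]) for i in range(1,n) if s[i,4]>40]
E
python3 - <<'E'
from k import *
np.set_printoptions(precision=1,suppress=True)
for n in ['top','scene']:
    p=manip.camera(n)
    K=sorted([atz(p,*c,87) for c,s in greens(p)],key=lambda x:-x[1])
    for k in K: print(n,k)
    d=K[0]-K[-1]; print('pitch',np.linalg.norm(d)/3,'yaw(y axis)',np.degrees(np.arctan2(-d[0],d[1])))
    h=cv2.cvtColor(p['img'],cv2.COLOR_RGB2HSV)
s=manip.read_state()
p=manip.camera('wrist'); print(p['T_tool_cam'],p['vfov'])
E
```

```text
top [526.8 230.8  87. ]
top [533.9 171.5  87. ]
top [541.4 112.4  87. ]
top [548.2  52.9  87. ]
pitch 59.75831957417886 yaw(y axis) 6.8766788484607275
scene [532.9 233.2  87. ]
scene [540.  174.5  87. ]
scene [547.4 116.1  87. ]
scene [556.9  58.7  87. ]
pitch 58.73965031706754 yaw(y axis) 7.847217904153425
[[  -0.    -1.    -0.2   70.1]
 [   1.    -0.     0.     1.2]
 [  -0.    -0.2    1.  -170.4]
 [   0.     0.     0.     1. ]] 64.98925057082445
```

Call:
send_rows(
  series=[
    [[0,-40,-13,2,-4],[0,-80,-26,3,-8],[0,-120,-39,5,-12],[0,-160,-52,6,-16],[0,-205,-67,8,-20],[0,-250,-82,10,-24],[0,-295,-97,12,-28],[0,-340,-112,14,-31],[0,-390,-127,15,-31],[0,-390,-127,15,-31]],
  ],
  newtons=20,
)

```text
clock: 1.65
eef_pos: [529.9, 227.3, 197.9]
eef_rot: [-3.141, -0.0, -3.018]
wrist_force: [-0.8, 1.0, -0.8]
finger_gap: 17.9
```

```bash
cat > w.py <<'E'
from k import *
import sys
from scipy.spatial.transform import Rotation as R
np.set_printoptions(precision=1,suppress=True)
s=manip.read_state(); p=manip.camera('wrist'); save(p,sys.argv[1])
T=np.eye(4); T[:3,:3]=R.from_euler('xyz',s['eef_rot']).as_matrix(); T[:3,3]=s['eef_pos']; T=T@p['T_tool_cam']
print(s['clock'],s['eef_pos'],s['wrist_force'],s['finger_gap'])
for c,st in greens(p): print(c,st,atz(p,*c,88,T))
for t in ['top']:
    q=manip.camera(t); 
for X in [(527,231,88),(549,54,88)]: print(proj(p,X,T))
E
python3 w.py w1
```

```text
1.65 [529.9 227.3 197.9] [-0.8  1.  -0.8] 17.909080979825035
[ 80.2 182.8] [  62  167   37   32 1040] [544.6  59.4  88. ]
[139.5 184. ] [ 121  169   37   32 1058] [538.7 115.6  88. ]
[200.7 184. ] [184 168  34  32 996] [531.5 173.6  88. ]
[262.1 184.3] [247 169  31  32 965] [524.6 231.7  88. ]
(np.float64(261.048201786631), np.float64(186.62938615720398))
(np.float64(74.56849906858213), np.float64(186.58834317033072))
```

View pics/w1.png

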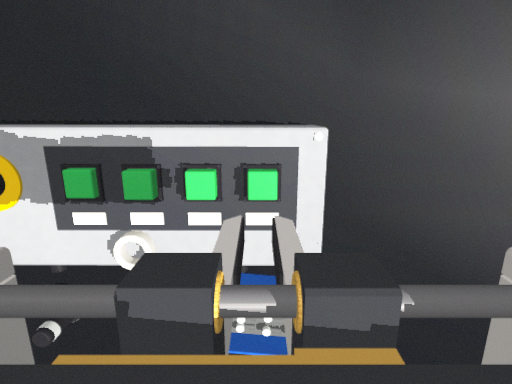

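The wrist view shows four keys at (262,184), (201,184), (140,184) and (80,183). The fingers were still closing at that point. The blobs give key 1 at about (526,232), with 60 mm pitch along (0.12,-0.99). I'll go above key 1 and stop short of it.

Call:
send_rows(
  series=[
    [[0,3,5,25,0],[0,3,5,50,0],[0,3,5,75,0],[0,3,5,90,0],[0,3,5,92,0],[0,3,5,92,0],[0,3,5,92,0]],
  ],
)

```text
clock: 2.45
eef_pos: [523.4, 236.3, 107.6]
eef_rot: [3.141, 0.002, -3.013]
wrist_force: [-0.1, 0.5, 0.5]
finger_gap: 0.3
```

```bash
python3 w.py w2
```

```text
2.45 [523.4 236.3 107.6] [-0.1  0.5  0.5] 0.34905671313466835
[  8.8 218. ] [  0 195  22  44 799] [542.1  72.5  88. ]
[ 76.5 219.3] [  48  197   57   46 2353] [537.2 117.1  88. ]
[162.8 219.9] [ 138  197   50   46 2085] [530.3 174.2  88. ]
[246.4 211.1] [ 228  198   44   45 1014] [517.  228.8  88. ]
(np.float64(247.96570717235153), np.float64(225.56695483109428))
(np.float64(-18.612780019325555), np.float64(224.29498639264818))
```

View pics/w2.png

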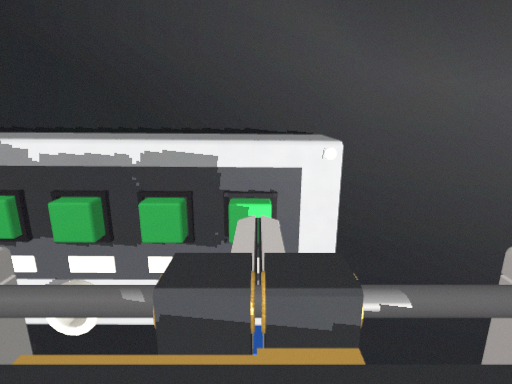

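Call:
send_rows(
  series=[
    [[0,-2,-5,0,0],[0,-2,-5,4,0],[0,-2,-5,8,0],[0,-2,-5,11,0],[0,-2,-5,13,0],[0,-2,-5,14,0],[0,-2,-5,14,0],[0,-2,-5,14,0],[0,-2,-5,14,0]],
  ],
)

```text
clock: 3.45
eef_pos: [525.9, 230.8, 92.6]
eef_rot: [-3.141, -0.0, -3.013]
wrist_force: [-2.3, -2.7, 5.9]
finger_gap: 0.4
```

Key 1 resists with 5.9 N at tip z=84.6, which is above the latched level, so it's raised. I'll tap key 2 to nearly the same depth.

Call:
send_rows(
  series=[
    [[0,0,0,-10,0],[0,0,0,-15,0],[0,0,-20,-15,0],[0,0,-40,-15,0],[0,0,-60,-15,0],[0,0,-60,-15,0],[0,0,-60,-15,0],[0,0,-60,-15,0]],
  ],
)

```text
clock: 4.25
eef_pos: [533.6, 172.1, 107.6]
eef_rot: [3.141, 0.0, -3.013]
wrist_force: [-0.2, -0.4, 0.3]
finger_gap: 0.4
```

Call:
send_rows(
  series=[
    [[0,0,0,4,0],[0,0,0,8,0],[0,0,0,11,0],[0,0,0,13,0],[0,0,0,14.5,0],[0,0,0,14.5,0],[0,0,0,14.5,0],[0,0,0,14.5,0]],
  ],
)

```text
clock: 5.05
eef_pos: [533.6, 171.5, 93.2]
eef_rot: [3.141, 0.0, -3.013]
wrist_force: [-3.5, 2.3, 5.0]
finger_gap: 0.3
```

Key 2 is raised as well, at 5.0 N. Key 3 next.

Call:
send_rows(
  series=[
    [[0,0,0,-10,0],[0,0,0,-14.5,0],[0,0,-20,-14.5,0],[0,0,-40,-14.5,0],[0,0,-60,-14.5,0],[0,0,-60,-14.5,0],[0,0,-60,-14.5,0],[0,0,-60,-14.5,0]],
  ],
)

```text
clock: 5.85
eef_pos: [541.3, 112.5, 107.6]
eef_rot: [3.142, 0.0, -3.013]
wrist_force: [0.7, 0.2, 0.5]
finger_gap: 0.5
```

Call:
send_rows(
  series=[
    [[0,0,0,4,0],[0,0,0,8,0],[0,0,0,11,0],[0,0,0,13,0],[0,0,0,14.5,0],[0,0,0,14.5,0],[0,0,0,14.5,0],[0,0,0,14.5,0]],
  ],
)

```text
clock: 6.65
eef_pos: [541.4, 111.9, 93.2]
eef_rot: [3.141, 0.0, -3.013]
wrist_force: [-3.3, 2.0, 3.9]
finger_gap: 0.3
```

Call:
send_rows(
  series=[
    [[0,0,0,-10,0],[0,0,0,-14.5,0],[0,0,-20,-14.5,0],[0,0,-40,-14.5,0],[0,0,-60,-14.5,0],[0,0,-60,-14.5,0],[0,0,-60,-14.5,0],[0,0,-60,-14.5,0]],
  ],
)

```text
clock: 7.45
eef_pos: [548.9, 53.0, 107.5]
eef_rot: [3.142, 0.0, -3.013]
wrist_force: [0.5, -0.2, -0.1]
finger_gap: 0.6
```

Call:
send_rows(
  series=[
    [[0,0,0,4,0],[0,0,0,8,0],[0,0,0,11,0],[0,0,0,13,0],[0,0,0,14.5,0],[0,0,0,14.5,0],[0,0,0,14.5,0],[0,0,0,14.5,0]],
  ],
)

```text
clock: 8.25
eef_pos: [549.1, 52.3, 93.1]
eef_rot: [-3.142, 0.0, -3.013]
wrist_force: [0.7, -0.1, 0.5]
finger_gap: 0.2
```

Key 4 shows no contact at the same depth, so it's the latched one. I'll press it to the bottom in small steps.

Call:
send_rows(
  series=[
    [[0,0,0,2,0],[0,0,0,4,0],[0,0,0,5,0],[0,0,0,6,0],[0,0,0,6,0],[0,0,0,6,0],[0,0,0,6,0]],
  ],
)

```text
clock: 8.95
eef_pos: [549.2, 52.4, 87.6]
eef_rot: [-3.141, 0.001, -3.013]
wrist_force: [-3.3, -0.1, 7.4]
finger_gap: 0.5
```

Call:
send_rows(
  series=[
    [[0,0,0,0.6,0],[0,0,0,1.2,0],[0,0,0,1.2,0],[0,0,0,1.2,0],[0,0,0,1.2,0]],
  ],
)

```text
clock: 9.45
eef_pos: [549.3, 52.4, 87.1]
eef_rot: [-3.141, 0.001, -3.013]
wrist_force: [-6.7, -0.4, 17.4]
finger_gap: 0.6
```

The force jumped to 17 N with hardly any travel, so the key is on its bottom stop. I'll let go, then repeat the light tap to check it.

Call:
send_rows(
  series=[
    [[0,0,0,-3,0],[0,0,0,-8,0],[0,0,0,-15,0],[0,0,0,-22,0],[0,0,0,-22,0],[0,0,0,-22,0]],
  ],
)

```text
clock: 10.05
eef_pos: [548.9, 52.3, 107.7]
eef_rot: [3.142, -0.0, -3.013]
wrist_force: [1.1, 1.0, 0.2]
finger_gap: 0.0
```

Call:
send_rows(
  series=[
    [[0,0,0,4,0],[0,0,0,8,0],[0,0,0,11,0],[0,0,0,13,0],[0,0,0,14,0],[0,0,0,14,0],[0,0,0,14,0],[0,0,0,14,0]],
  ],
)

```text
clock: 10.85
eef_pos: [548.9, 52.4, 93.9]
eef_rot: [-3.142, 0.0, -3.013]
wrist_force: [-3.4, -0.5, 3.2]
finger_gap: 0.1
```

Key 4 now pushes back at the raised level (3.2 N at tip z=85.9), so it has sprung up. I'll retract well clear, toward +y and away from the stop, and take a look.

Call:
send_rows(
  series=[
    [[0,0,0,-15,0],[0,0,0,-40,0],[0,0,0,-70,0],[0,0,20,-100,0],[0,0,50,-120,0],[0,0,80,-120,0],[0,0,90,-120,0],[0,0,90,-120,0],[0,0,90,-120,0]],
  ],
)

```text
clock: 11.75
eef_pos: [537.5, 140.9, 213.2]
eef_rot: [-3.141, -0.001, -3.013]
wrist_force: [0.3, -0.0, 0.4]
finger_gap: 0.5
```

```bash
python3 w.py w3
```

```text
11.75 [537.5 140.9 213.2] [ 0.3 -0.   0.4] 0.4982481684363541
[171.3 183.4] [155 169  33  30 945] [546.3  55.2  88. ]
[229.5 183.5] [215 169  30  30 888] [539.1 113.3  88. ]
[288.  183.6] [273 169  31  31 877] [531.6 171.7  88. ]
[345.8 184.3] [330 169  33  31 935] [524.9 229.5  88. ]
(np.float64(346.87374464333965), np.float64(186.51572811287832))
(np.float64(169.93106879558394), np.float64(185.74538924492776))
```

View pics/w3.png

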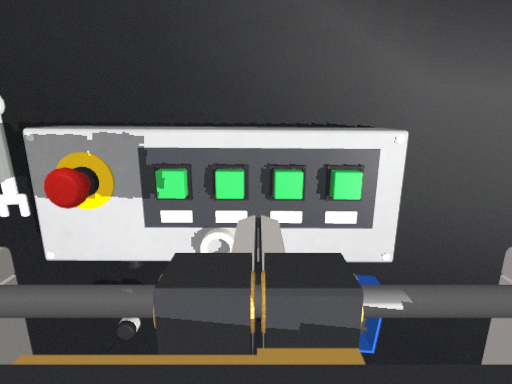

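The wrist view shows all four keys at (171,183), (230,183), (288,184) and (346,184), symmetric and alike in size. The stop at (68,187), collar, damper and bin look undisturbed.

```bash
python3 -c "
from cell import manip
print(manip.sign_off())"
```

```text
the job is handed in; nothing more can be done
None
```

Key 4, the one nearest the emergency stop, was the latched key. I pressed it fully home and let go, and it sprang back up.

- **Finding it:** I tapped each key lightly to about 3 mm below the raised level. Keys 1, 2 and 3 pushed back with 5.9, 5.0 and 3.9 N, so they were raised, and none was pushed in more than about 3.4 mm. Key 4 gave no contact at the same depth.
- **Pressing it:** I pushed key 4 about 9 mm below the raised level. The force then rose to 17 N with hardly any further travel, which shows it was on its bottom stop.
- **Checking it:** A second light tap on key 4 met 3.2 N at about 2 mm below the raised level. That is close to what a raised key should give, though slightly low, about 1 N under the 4.3 N the figures predict. The last wrist picture shows four keys that look alike and evenly spaced.

In that picture the emergency stop, collar, damper and bin look undisturbed. The spanner and bin were only partly in view. The arm was clear of everything at hand-in, about 12 s into the 45 s allowed.

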